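Draw the hot bun tray out of its bay with the pull rod

TASK

The bun tray in the low steel bay is hot, so never touch it with the gripper: swing the steel catch arm out of the tray's way, pull the wooden-handled pull rod out of its crock, put the rod's steel end down into the tray's wire loop and draw the tray out until it rests against the two end stops. Then put the rod back, steel end down, in the crock it came from and let go. Leave the catch swung clear, do not tip the crocks over, and leave the other things on the table where they are.

Things in the scene. Friction and masses are not known exactly. Their poses are not given: they have to be found in the camera images.
- rack: Fixed low steel two-deck bay, 320 (x) x 190 (y) mm; origin on the table under its centre. Its x axis points from the open landing end (-x) to the back. Floor plate top at z = 8 mm; side rails on it at y = +-88 mm, 8 mm wide, up to z = 18 mm.
- end_stops (a point): Midway between the two stop blocks that stop the tray at the landing end, on their inner faces (bay x = -148 mm), level with their tops, z = 24 mm. The blocks stand at bay y = +-47 to 77 mm; the middle is open.
- upper_deck (a point): Middle of the front edge of the bay's upper deck, top at z = 126 mm. The deck covers bay x from 20 to 160 mm, over the tray; buns on it up to z = 152 mm at bay x above 60 mm.
- catch_pivot (a point): Top of the catch arm's upright pivot boss (11 mm radius), z = 44 mm, at x = -120, y = -105 mm in the bay's frame.
- catch (a joint): Angle (rad, 0 to 1.9) of the steel catch arm, a level bar 10 mm wide, z 26 to 42 mm. At q it points from its pivot along (cos(0.52-q), sin(0.52-q)) in the bay's x, y. At 0 it points inwards across the tray's corner and a tray pulled against it only jams; q grows as the free end swings outwards (bay -y), over the rail. Clear of the tray beyond 0.45. Stiff: 4 N at 60 mm; stays where left.
- catch_tip (a point): Top of the catch arm's free end, 83 mm from its pivot, z = 42 mm.
- tray: Loose open aluminium tray with nine buns, 170 (x) x 160 (y) x 38 mm high, about 0.3 to 0.6 kg; origin under its centre, its axes run as the bay's. Lies on the bay's floor between the rails with 4 mm play a side. To be drawn towards the bay's -x by 90 to 130 mm; sliding takes 1 to 6 N.
- tray_front (a point): Middle of the outside of the tray's front (-x) wall, z = 30 mm above the table. When the tray is against the stops this lies at x = -148 mm in the bay's frame.
- tray_loop (a point): Middle of the opening of the horizontal wire loop on the tray's front, at the height of the wire's centre line (z = 30 mm). Wire 8 mm thick; clear opening 34 mm (x) by 44 mm (y), open above and below; outermost wire 21 mm in front (-x) of this point.
- rod: The pull rod, about 200 mm long, 0.12 kg: steel rod 9 mm thick with a steel ball end of 7 mm radius, and a plain wooden handle. Origin at the centre of the ball end, z axis along the rod to the handle. Handle from z = 110 to 192 mm, section 20 (x) by 26 (y) mm. It stands in its crock, ball end down, leaning about 27 degrees on the rim.
- rod_grip (a point): On the rod's axis, 165 mm from the ball's centre, a good place to grip the handle.
- crock: Loose white cylindrical crock that holds the pull rod, 0.5 kg: outer radius 34 mm, inner radius 28 mm, 100 mm high, inner floor at 6 mm; origin centre of its underside.
- spoon_crock: Identical crock that holds a dark wooden spoon (flat blade up, about 215 mm long, leaning); not to be disturbed. Origin centre of its underside.
- jar: Closed glass jar, 60 mm across, 85 mm high; bystander. Origin centre of its underside.
- bowl: White bowl, 100 mm across, 45 mm high; bystander. Origin centre of its underside.
- scraper: Flat steel dough scraper, 80 x 90 mm, 14 mm high; bystander. Origin at its middle on the table.
- bun: Single bun, 60 mm across, 34 mm high; bystander. Origin centre of its underside.
There are look-alikes about, which are no part of the job. Of the things that look like the rod, the larger one is meant.

How it is judged:
On the way, in this order (a step that is already met when the one before it is completed fails the run):
1. the pull rod is drawn right out of its crock (z of rod in the frame of crock above 0.105 m), for 0.1 s.
2. the tray is drawn out to the end stops, the catch swung clear (x of tray_front in the frame of rack below -0.139 m and value of joint catch above 0.45 rad), for 0.2 s.
At the end, for the whole second after the job is handed in: The tray's front is within 9 mm of the bay's end stops, the catch arm stands beyond 0.45 rad, the pull rod stands released in its own upright crock, ball end down with the ball's centre less than 35 mm above the crock's underside, and rod and tray are at rest (all of step 2 and horizontal distance between rod and crock below 0.03 m and z of rod in the frame of crock below 0.035 m and angle between rod's own z axis and vertical below 0.7 rad and angle between crock's own z axis and vertical below 0.1 rad and linear speed of each of rod, tray below 0.02 m/s); the robot touches nothing.
It fails at once if the gripper or arm touches the hot tray (contact force between any of the fingers, the arm and tray above 1 N).
It fails at once if a crock is tipped (angle between any of crock, spoon_crock's own z axis and vertical above 0.4 rad).
It fails at once if a bystander is moved by more than 40 mm (distance of any of spoon_crock, jar, bowl, scraper, bun from where it was at the start of the episode above 0.04 m).
It also fails if it takes over 72 s, if anything falls off the work surface, if the arm or the gripper's body presses on something with over 40 N, if the wrist force passes 120 N, or if a joint passes its speed limit or range.

ROBOT

A 7-joint arm with a two-finger parallel gripper is mounted at the origin on the work surface. World frame = base frame: x ahead of the robot, y to its left, z up, the work surface at z = 0. Lengths are in m, angles in rad, forces in N, time in s.
With the tool pointing down it reaches from about 0.4 to 0.875 m from the base axis. Payload 19.3 kg.
Tool frame: the origin (TCP) lies on the centre line of the jaws, within the pads' length; the fingertips stand 11 mm ahead of it and the grasp point (between the pads) lies 8 mm behind it; z points along the fingers, y is the line along which they close (so a half turn about z gives the same grasp; the last joint's range is limited). The gripper opens to 85 mm and grips with 20 to 120 N. Pads are 22 mm wide; open, the fingers measure 114 mm over their backs; the gripper's body (76 mm by 85 mm) begins 54 mm behind the grasp point. The pads swing forward as they close: fully open they stand 13 mm farther back than shut.
Start: joints at [-1.28, 0.521, -0.036, 1.599, 0.021, 1.021, -0.113], TCP at [0.221, 0.585, 0.242] pointing down, gripper open.
Joint ranges: [-2.91, 2.91], [-0.3, 2.13], [-1.5, 1.42], [0.17, 2.43], [-1.26, 4.41], [0.16, 1.93], [-2.52, 2.52]. Speed limits (rad/s): [1.89, 1.89, 2.39, 2.39, 3.01, 3.01, 3.01].

INTERFACE

Orientations are given as a unit quaternion [w, x, y, z].
In Python, from rig import env, cams, job, spotter gives the robot as it stands.
- The arm moves only by the shell command python3 -m inch 'ROWS' [FORCE]. ROWS is JSON, a list of rows, each a list of 5 numbers: the opening, from 0 (shut) to 1 (fully open), then the shift along the world's x, y, z in cm, then the turn about the world's z in degrees. In form: [[hand, dx, dy, dz, roll], ...]. A call has 1 to 5 rows; each row is the pose to reach, as a shift and turn from the pose commanded when the call began; what a row does not reach only later rows make up. A row lasts 1/8 s, in which the tool goes at most 62.5 mm and 10.7 degrees, less where a joint would pass 70% of its speed; a pose out of reach is approached as far as the arm can. A call with a gripper value outside its range is refused whole. The fingers move at their own pace and stop on an object; FORCE is the grip in N (left out, the last holds). Time passes only in rows, so rows that repeat a pose let the fingers close. It gives the time, the measured TCP pose, the force, the opening and the grip force at its end, in the units of the state.
- env.state(): the state, without advancing time (a new reading comes with each control period).
- cams.read_camera(name): name is "side" or "top" or "wrist"; returns a dict with "color" (420x560x3 uint8, blue, green, red), "range_z" (420x560 float32, m along the optical axis (not along the pixel's ray), 0 where there is no reading), "camera_matrix" (3x3 intrinsics, pixels), "camera_from_world" (4x4, takes a point from world to camera coordinates); the wrist camera has in their place "T_tool_cam" (4x4, takes a point from camera to tool coordinates, whose origin is the TCP and whose axes are the flange's). Camera axes: x right, y down, z forward; pixel columns grow to the right and rows downward; lengths in m; the calibration is good to about 2 mm. The wrist camera is an equidistant fisheye: a pixel r from the principal point sees the ray r / f radians off the axis. A picture is of the moment at which its call begins: read the wrist's pose just before it.
- job.finish_job(): hands the job in; it is judged then, once.
Trained networks look in a picture, given as the dict that the camera call returned (one of the last four; its "shot" number tells which), for a name from the list of things; names that differ only in an ending like _2 or _b are one class to them, and where a whole thing is asked for, a point or a joint stands for the part that bears it (a point fixed in the world has none). Each returns a list of dicts, best first, with "conf" (0 to 1); they miss things now and then, are a little off and sometimes report something else, mostly with a low value. They report only what shows in the picture. A call takes as long as a camera call. They do not tell look-alikes from the thing itself.
- spotter.recognise(picture, thing): "location" ([row, column] in pixels, amid what is visible of it).
- spotter.outline_of(picture, thing): "mask" (420x560 bool, what is visible of it) and "location" ([row, column] in pixels, amid what is visible of it).
The state is a dict: "clock": time; "joint_positions": joint angles; "qvel": joint speeds; "tau": joint torques, N m; "tool_pos": TCP position; "tcp_rot": TCP orientation; "contact_force": force on the tool from outside, world axes, zero at the start; "moment": the same for the moment, N m; "grip_width": opening from 0.0 (shut) to 1.0 (fully open); "gripper_force": force on a finger pad.
Only numpy, scipy, OpenCV 4.12 (cv2) and the standard library are available. Lean on these libraries where they do the work, as an engineer would, in place of code of your own. Each camera call takes 0.05 s, during which the arm holds its last target. There are 200 camera calls.

## Working session

There is one attempt and no reset: what is moved stays moved. The work goes in short steps, Python scripts to look and compute and a shell command to move; the robot and the scene stay as the last step left them, time stands still between calls to the robot, and variables do not carry over. Pictures are saved under pics/ and viewed, at most 10 in all, crops included, and the job is handed in when it is done.

```bash
mkdir -p pics; ls; cat > h.py <<'E'
import numpy as np, cv2
from rig import env,cams,job,spotter
def pix2w(p,r,c,z=None):
    K=p["camera_matrix"];T=np.linalg.inv(p["camera_from_world"])
    r=np.atleast_1d(r).astype(float);c=np.atleast_1d(c).astype(float)
    d=np.stack([(c-K[0,2])/K[0,0],(r-K[1,2])/K[1,1],np.ones_like(r)],1)
    if z is None:
        zz=p["range_z"][r.astype(int),c.astype(int)]
        return (d*zz[:,None])@T[:3,:3].T+T[:3,3]
    w=d@T[:3,:3].T
    return T[:3,3]+w*((z-T[2,3])/w[:,2])[:,None]
def proj(p,X):
    T=p["camera_from_world"];q=np.atleast_2d(X)@T[:3,:3].T+T[:3,3]
    q=q@p["camera_matrix"].T; return q[:,1::-1]/q[:,2:]
E
python3 - <<'E'
from h import *
s=env.state();print(s)
np.set_printoptions(precision=3,suppress=True)
for n in("top","side"):
    p=cams.read_camera(n);cv2.imwrite(f"pics/{n}0.png",p["color"])
    print(n,np.linalg.inv(p["camera_from_world"])[:3,3])
    for t in["rack","upper_deck","catch_pivot","catch","catch_tip","tray","tray_loop","rod","rod_grip","crock","spoon_crock","jar","bowl","scraper","bun"]:
        for d in spotter.recognise(p,t)[:4]:
            r,c=d["location"]; print(t,round(d["conf"],2),int(r),int(c),pix2w(p,r,c)[0])
E
```

```text
pics
{'clock': 0.0, 'joint_positions': array([-1.28020235,  0.52200059, -0.03630104,  1.59998801,  0.02118585,
        1.02110322, -0.11280017]), 'qvel': array([ 1.12890464e-04, -1.50181603e-03,  2.16631339e-04,  1.56832792e-03,
        2.10812935e-05,  8.49783700e-04,  1.75344184e-05]), 'tau': array([-9.78339667e-04, -9.27134871e+01,  1.97926439e+00, -3.69915462e+01,
        1.76816282e-02,  8.46635608e-03,  3.01703392e-05]), 'tool_pos': array([0.22056771, 0.58444699, 0.24174154]), 'tcp_rot': array([-6.01371825e-05,  1.79440157e-01,  9.83768733e-01, -5.54091660e-04]), 'contact_force': array([0.16543331, 0.43552862, 0.25489094]), 'moment': array([-0.001769  ,  0.04325221,  0.02145909]), 'gripper_force': 0.0, 'grip_width': 1.0044625750207732}
top [0.374 0.039 1.197]
rack 0.64 158 404 [ 0.582 -0.312  0.126]
upper_deck 0.75 152 404 [ 0.596 -0.312  0.127]
upper_deck 0.35 157 389 [ 0.603 -0.298  0.036]
catch_pivot 0.55 158 403 [ 0.582 -0.308  0.128]
catch 0.33 165 241 [0.584 0.134 0.028]
catch_tip 0.61 191 353 [ 0.503 -0.189  0.039]
tray 0.86 160 391 [ 0.595 -0.304  0.032]
tray_loop 0.73 
[... 704 characters left out ...]
.129]
catch 0.83 300 313 [ 0.512 -0.199  0.044]
catch_tip 0.61 303 313 [ 0.51  -0.202  0.039]
tray 0.77 396 383 [ 0.591 -0.419  0.024]
tray 0.73 303 313 [ 0.51  -0.203  0.038]
tray_loop 0.92 394 381 [ 0.558 -0.446  0.12 ]
rod 0.69 171 287 [0.524 0.14  0.156]
rod 0.53 192 207 [0.298 0.269 0.014]
rod_grip 0.68 170 287 [0.524 0.139 0.158]
rod_grip 0.63 193 206 [0.295 0.261 0.015]
crock 0.64 199 301 [0.557 0.106 0.076]
spoon_crock 0.87 163 279 [0.505 0.145 0.182]
jar 0.88 222 364 [ 0.704 -0.005  0.064]
bowl 0.64 173 338 [0.722 0.263 0.021]
bowl 0.24 192 253 [0.438 0.247 0.005]
scraper 0.87 192 250 [0.431 0.244 0.009]
scraper 0.43 173 288 [0.528 0.139 0.15 ]
bun 0.6 254 265 [ 0.429 -0.03   0.028]
```

```bash
python3 -c "
import cv2
a=cv2.imread('pics/top0.png');cv2.imwrite('pics/top0c.png',cv2.resize(a[90:290,150:450],(800,533),interpolation=cv2.INTER_CUBIC))
a=cv2.imread('pics/side0.png');cv2.imwrite('pics/side0c.png',cv2.resize(a[120:420,170:450],(560,600),interpolation=cv2.INTER_CUBIC))"
```

```text
(no output)
```

View pics/top0c.png

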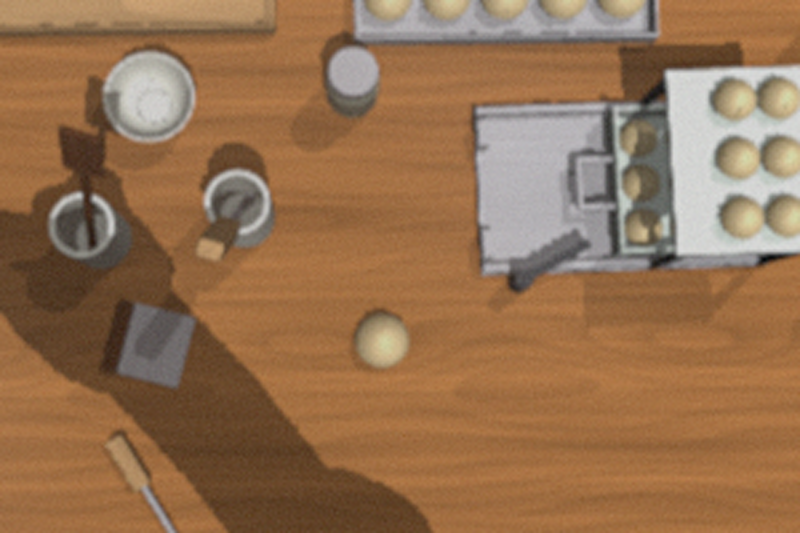

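View pics/side0c.png

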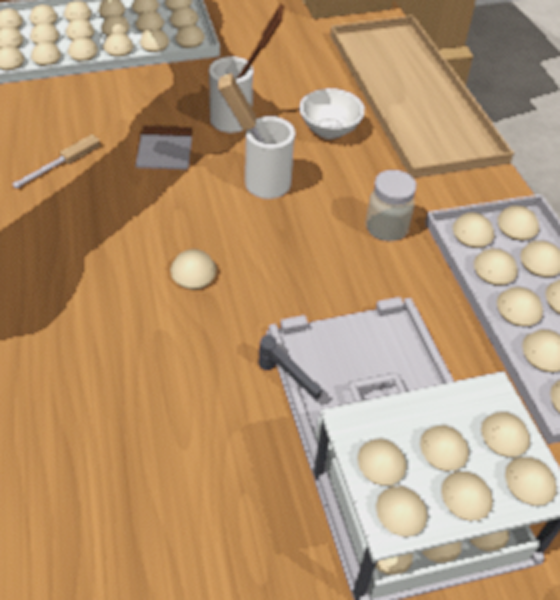

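The two rod look-alikes are one lying on the table (top ≈ row 266, col 200) and one standing in the crock (top ≈ row 178, col 232). The second fits: it is larger and it leans in a white crock. Next I'll measure precisely and make the confirming crop.

```bash
cat > m.py <<'E'
from h import *
np.set_printoptions(precision=4,suppress=True)
def cloud(n):
    p=cams.read_camera(n);r,c=np.where(p["range_z"]>0);return p,pix2w(p,r,c),p["color"][r,c]
E
python3 - <<'E'
from m import *
p,P,C=cloud("top");q,Q,D=cloud("side")
s=np.s_[100:260,260:350]
cv2.imwrite("pics/rodc.png",np.hstack([cv2.resize(q["color"][140:230,245:325],(400,450),interpolation=2),cv2.resize(p["color"][140:230,190:270],(400,450),interpolation=2)]))
def box(P,x0,x1,y0,y1,z0,z1): return P[(P[:,0]>x0)&(P[:,0]<x1)&(P[:,1]>y0)&(P[:,1]<y1)&(P[:,2]>z0)&(P[:,2]<z1)]
for nm,A in(("top",P),("side",Q)):
    t=box(A,.3,.5,-.1,.1,-.02,.02);print(nm,"table z",np.median(t[:,2]),t[:,2].std())
    # crock rim
    R=box(A,.5,.66,.07,.2,.094,.106)
    from scipy.optimize import least_squares
    f=least_squares(lambda v:np.hypot(*(R[:,:2]-v).T)-.031,R[:,:2].mean(0),loss="soft_l1",f_scale=.003);print("crock",len(R),f.x,f.cost)
    H=box(A,.46,.6,.09,.2,.115,.23);H=H[np.hypot(*(H[:,:2]-f.x).T)<.12]
    m=H.mean(0);u=np.linalg.svd(H-m)[2][0];u*=np.sign(u[2]);print("handle",len(H),m,u,np.degrees(np.arccos(u[2])),H[:,2].max(), H[H[:,2].argsort()[-8:]].mean(0))
    for z0,z1,l in((.119,.133,"deck"),(.004,.03,"plate")):
        B=box(A,.45,.75,-.56,-.1,z0,z1)
        if l=="plate":B=B[B[:,1]>-.27]
        print(l,len(B),B.min(0),B.max(0)); rc=cv2.minAreaRect(B[:,:2].astype(np.float32));print(rc,cv2.boxPoints(rc).ravel())
    B=box(A,.45,.56,-.26,-.1,.036,.05);print("catch",len(B));m=B.mean(0);u=np.linalg.svd(B-m)[2][0];t=(B-m)@u;print(m,u,m+u*t.min(),m+u*t.max())
E
```

```text
top table z -0.0002970382004874317 0.003086239590335404
crock 140 [0.5709 0.1367] 0.0002575422500809656
handle 191 [0.5243 0.1493 0.1651] [-0.499   0.1863  0.8463] 32.18388498507334 0.19305740451662 [0.5149 0.1551 0.1903]
deck 2437 [ 0.5065 -0.4462  0.1191] [ 0.7001 -0.3017  0.133 ]
((0.6033743023872375, -0.3739602565765381), (0.19078907370567322, 0.1414891630411148), 1.2858599424362183) [ 0.5064 -0.3054  0.5096 -0.4468  0.7003 -0.4425  0.6972 -0.3011]
plate 2822 [ 0.45  -0.27   0.004] [ 0.7492 -0.1015  0.03  ]
((0.5995625257492065, -0.1857304871082306), (0.16846925020217896, 0.29917144775390625), 89.98125457763672) [ 0.4499 -0.2699  0.7491 -0.27    0.7492 -0.1015  0.45   -0.1014]
catch 123
[ 0.5086 -0.1948  0.0421] [-0.4769  0.8788  0.017 ] [ 0.533  -0.2398  0.0412] [ 0.4887 -0.1582  0.0428]
side table z 0.0010624531508693913 0.0025554849897716386
crock 161 [0.5734 0.1354] 0.0004955267284598278
handle 267 [0.5268 0.1435 0.1564] [-0.4267  0.1882  0.8846] 27.794884790585364 0.19007158402344937 [0.5175 0.1508 0.1896]
deck 5116 [ 0.5085 -0.4466  0.1191] [ 0.702  -0.3025  0.133 ]
((0.605078399181366, -0.37436315417289734), (0.19103214144706726, 0.14122910797595978), 1.1943148374557495) [ 0.5081 -0.3058  0.5111 -0.447   0.702  -0.443   0.6991 -0.3018]
plate 3362 [ 0.4506 -0.27    0.004 ] [ 0.7476 -0.1005  0.0299]
((0.5996401309967041, -0.1858718991279602), (0.29952242970466614, 0.16383124887943268), 1.3644862174987793) [ 0.448  -0.1075  0.4519 -0.2713  0.7513 -0.2642  0.7474 -0.1004]
catch 230
[ 0.5111 -0.1984  0.0423] [ 0.4753 -0.8793 -0.0301] [ 0.4892 -0.158   0.0437] [ 0.534  -0.2408  0.0409]
```

View pics/rodc.png

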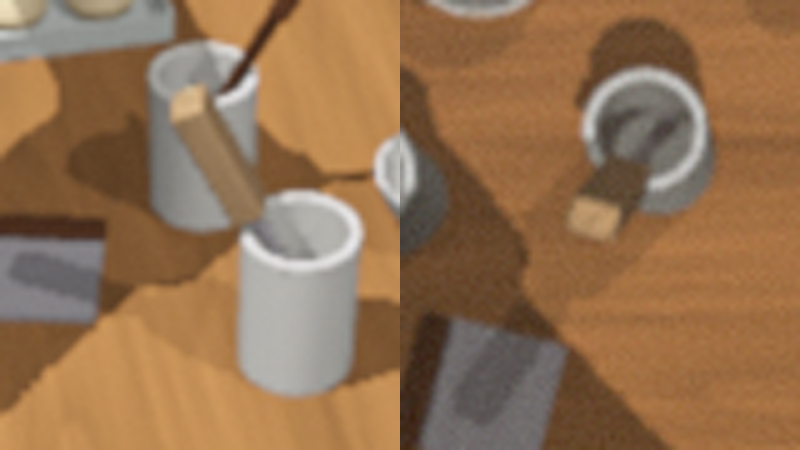

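The crop confirms it: the large wooden-handled rod stands in the crock (handle near row 175, col 227 in the top image), while the other is a smaller one lying on the table. Now I'll work out the bay frame and the loop position.

```bash
cat >> m.py <<'E'
O=np.array([.6023,-.2842]);XD=np.array([.0218,-.9998]);YD=np.array([.9998,.0218])
def b2w(x,y): return O+XD*x/1000+YD*y/1000
def w2b(w): w=np.atleast_2d(w)[:,:2]-O; return np.stack([w@XD,w@YD],1)*1000
E
python3 - <<'E'
from m import *
p,P,C=cloud("top")
print("loop by eye",w2b(pix2w(p,158.2,373.9,.030)),pix2w(p,158.2,373.9,.030))
print("tray front by eye",w2b(pix2w(p,158.2,380.5,.038)))
b=w2b(P); k=(abs(b[:,1])<70)&(b[:,0]<15)&(b[:,0]>-140)
for x in range(-140,16,5):
    kk=k&(abs(b[:,0]-x)<2.5)
    for lo,hi in((-20,20),(22,30),(-30,-22),(35,65)): 
        z=P[kk&(b[:,1]>lo)&(b[:,1]<hi),2]; print(x,lo,len(z),np.round(np.median(z),4) if len(z) else None,end=" | ")
    print()
print("start",b2w(-85,-45),"end",b2w(-85,-118))
E
python3 -m inch '[[0,3,-5,0,0],[0,6,-10,0,0],[0,9,-15,0,0],[0,12,-20,0,0],[0,14,-25,0,0]]'
```

```text
loop by eye [[-31.2971  -0.1231]] [[ 0.6015 -0.2529  0.03  ]]
tray front by eye [[-14.1227  -2.2928]]
-140 -20 11 0.0064 | -140 22 2 0.0081 | -140 -30 2 0.0076 | -140 35 7 0.0067 | 
-135 -20 24 0.0077 | -135 22 4 0.0066 | -135 -30 4 0.0083 | -135 35 19 0.0069 | 
-130 -20 17 0.007 | -130 22 5 0.0079 | -130 -30 4 0.0045 | -130 35 16 0.0076 | 
-125 -20 24 0.0075 | -125 22 5 0.0069 | -125 -30 5 0.0096 | -125 35 16 0.0073 | 
-120 -20 25 0.0061 | -120 22 4 0.007 | -120 -30 3 0.0094 | -120 35 17 0.0078 | 
-115 -20 21 0.0074 | -115 22 6 0.0059 | -115 -30 6 0.0074 | -115 35 19 0.0086 | 
-110 -20 23 0.0076 | -110 22 6 0.0069 | -110 -30 4 0.0065 | -110 35 9 0.006 | 
-105 -20 23 0.0075 | -105 22 3 0.0049 | -105 -30 5 0.0056 | -105 35 19 0.0072 | 
-100 -20 21 0.0075 | -100 22 5 0.0075 | -100 -30 6 0.0071 | -100 35 16 0.0075 | 
-95 -20 22 0.0065 | -95 22 4 0.0077 | -95 -30 5 0.0081 | -95 35 16 0.0076 | 
-90 -20 25 0.0063 | -90 22 5 0.0075 | -90 -30 5 0.0097 | -90 35 18 0.0086 | 
-85 -20 20 0.0075 | -85 22 4 0.0065 | -85 -30 5 0.0061 | -85 35 16 0.0077 | 
-80 -20 21 0.0072 | -80 22 4 0.0078 | -80 -
[... 948 characters left out ...]
 | 
-15 -20 68 0.0216 | -15 22 10 0.036 | -15 -30 10 0.0345 | -15 35 53 0.0194 | 
-10 -20 13 0.0455 | -10 22 3 0.0448 | -10 -30 3 0.0437 | -10 35 9 0.0446 | 
-5 -20 2 0.0246 | -5 22 0 None | -5 -30 0 None | -5 35 0 None | 
0 -20 23 0.0198 | 0 22 2 0.0105 | 0 -30 3 0.011 | 0 35 20 0.0222 | 
5 -20 30 0.0273 | 5 22 3 0.0107 | 5 -30 4 0.0105 | 5 35 25 0.0278 | 
10 -20 26 0.0292 | 10 22 5 0.0101 | 10 -30 4 0.0109 | 10 35 19 0.0312 | 
15 -20 13 0.0323 | 15 22 3 0.0074 | 15 -30 2 0.0108 | 15 35 11 0.0331 | 
start [ 0.5555 -0.2002] end [ 0.4825 -0.2018]
clock: 2.38
tool_pos: [0.3618, 0.3329, 0.2424]
tcp_rot: [0.0, 0.18, 0.984, 0.0]
contact_force: [1.5, 1.0, -0.2]
grip_width: 0.002
gripper_force: 0.0
```

```bash
python3 -m inch '[[0,2,-5.7,0,0],[0,4,-11.4,0,0],[0,6,-17,0,0],[0,8,-22.6,0,0],[0,10,-28,0,0]]'; python3 -m inch '[[0,2.5,-5.5,0,0],[0,5,-11,0,0],[0,7.5,-17,0,0],[0,9.4,-22,0,0],[0,9.4,-25.3,-2,0]]'
python3 -c "
from h import *;print(env.state()['tool_pos'])"
```

```text
clock: 3.0
tool_pos: [0.4612, 0.0529, 0.2426]
tcp_rot: [0.0, 0.179, 0.984, 0.0]
contact_force: [1.1, 1.2, -0.3]
grip_width: -0.001
gripper_force: 0.0
clock: 3.62
tool_pos: [0.5559, -0.2012, 0.2228]
tcp_rot: [0.001, 0.18, 0.984, -0.0]
contact_force: [0.3, 0.7, -1.0]
grip_width: 0.002
gripper_force: 0.0
[ 0.55587809 -0.20121145  0.22280719]
```

```bash
python3 -m inch '[[0,0,0,-5,0],[0,0,0,-10,0],[0,0,0,-15,0],[0,0,0,-18.2,0],[0,0,0,-18.2,0]]'; python3 -m inch '[[0,-1.5,0,0,0],[0,-3,0,0,0],[0,-4.5,0,0,0],[0,-6,0,0,0],[0,-7.3,0,0,0]]'
```

```text
clock: 4.25
tool_pos: [0.5534, -0.1979, 0.0385]
tcp_rot: [-0.002, 0.179, 0.984, 0.0]
contact_force: [0.1, -0.6, 0.2]
grip_width: -0.001
gripper_force: 0.0
clock: 4.88
tool_pos: [0.4849, -0.1991, 0.043]
tcp_rot: [0.004, 0.179, 0.984, -0.0]
contact_force: [10.4, -3.1, 2.1]
grip_width: -0.001
gripper_force: 4.4
```

```bash
python3 -m inch '[[0,0,0,0,0],[0,1,0,0,0],[0,1,0,5,0],[0,1,0,10,0],[0,1,0,15,0]]'; python3 - <<'E'
from m import *
q,Q,D=cloud("side")
b=w2b(Q);k=(Q[:,2]>.034)&(Q[:,2]<.05)&(b[:,0]>-140)&(b[:,0]<-20)&(b[:,1]<-60)&(b[:,1]>-200)
B=b[k];print(len(B),B.mean(0),B.min(0),B.max(0))
v=B-[-120,-105];r=np.hypot(*v.T);f=v[r>40].mean(0);a=np.arctan2(f[1],f[0]);print("q",.52-a,r.max())
cv2.imwrite("pics/s1.png",q["color"][200:420,170:500])
E
```

```text
clock: 5.5
tool_pos: [0.4922, -0.198, 0.1927]
tcp_rot: [0.0, 0.179, 0.984, 0.0]
contact_force: [0.4, 0.3, 0.3]
grip_width: 0.002
gripper_force: 0.0
230 [ -98.4292 -131.1751] [-129.5239 -172.6087] [-67.5157 -95.1786]
q 1.4307883888181405 82.66942709738144
```

```bash
python3 -m inch '[[0.5,0.5,5,5.5,0],[1,1,11,5.5,0],[1,1.5,17,5.5,0],[1,2,23,5.5,0],[1,2.5,29,5.5,0]]'; python3 -m inch '[[1,0.5,3,0,0],[1,1,6,0,0],[1,1,6,0,0]]'; python3 - <<'E'
from m import *
from scipy.spatial.transform import Rotation as R
s=env.state();p=cams.read_camera("wrist");print(s["tool_pos"],s["grip_width"]);print([k for k in p])
w,x,y,z=s["tcp_rot"];Rt=R.from_quat([x,y,z,w]).as_matrix()
K=p["camera_matrix"];T=p["T_tool_cam"]
r,c=np.where(p["range_z"]>0);u=(c-K[0,2])/K[0,0];v=(r-K[1,2])/K[1,1];th=np.hypot(u,v);k=(th<1.2)&(th>1e-6);r,c,u,v,th=r[k],c[k],u[k],v[k],th[k]
d=np.stack([u/th*np.tan(th),v/th*np.tan(th),np.ones_like(th)],1)*p["range_z"][r,c][:,None]
W=(d@T[:3,:3].T+T[:3,3])@Rt.T+s["tool_pos"]
m=(W[:,2]>.12)&(W[:,2]<.2)&(np.hypot(W[:,0]-.52,W[:,1]-.15)<.06)
H=W[m];print(len(H),H.mean(0))
for z in np.arange(.12,.2,.01):
    g=H[abs(H[:,2]-z)<.005]
    if len(g):print(round(z,3),len(g),g.mean(0),g.min(0),g.max(0))
rim=W[(abs(W[:,2]-.1)<.005)&(np.hypot(W[:,0]-.572,W[:,1]-.136)<.05)]
from scipy.optimize import least_squares
print("crock",len(rim),least_squares(lambda v:np.hypot(*(rim[:,:2]-v).T)-.031,[.572,.136],loss="soft_l1",f_scale=.003).x)
cv2.imwrite("pics/w1.png",p["color"])
E
```

```text
clock: 6.18
tool_pos: [0.517, 0.0943, 0.2463]
tcp_rot: [0.0, 0.179, 0.984, 0.0]
contact_force: [1.5, -0.9, 0.4]
grip_width: 1.0
gripper_force: 0.0
clock: 6.55
tool_pos: [0.5268, 0.1546, 0.2457]
tcp_rot: [-0.0, 0.178, 0.984, 0.0]
contact_force: [-1.3, -1.2, 0.2]
grip_width: 1.0
gripper_force: 0.0
[0.5268 0.1546 0.2457] 0.9999796481064976
['color', 'range_z', 'camera_matrix', 'T_tool_cam', 'shot']
1677 [0.519  0.1545 0.1783]
0.12 17 [0.5534 0.1453 0.1225] [0.5508 0.1343 0.1208] [0.5562 0.1547 0.1245]
0.13 42 [0.5496 0.1458 0.1299] [0.5449 0.1338 0.1254] [0.5541 0.158  0.1348]
0.14 46 [0.5449 0.1465 0.1395] [0.5388 0.1351 0.1352] [0.5494 0.159  0.144 ]
0.15 59 [0.5401 0.1486 0.15  ] [0.535  0.1365 0.1455] [0.545  0.1609 0.155 ]
0.16 62 [0.5352 0.1495 0.1602] [0.5298 0.1385 0.155 ] [0.5397 0.1617 0.1649]
0.17 76 [0.5305 0.1518 0.1706] [0.525  0.1393 0.1653] [0.5353 0.1647 0.1749]
0.18 767 [0.5117 0.1568 0.1823] [0.5027 0.1412 0.1752] [0.5301 0.1699 0.185 ]
0.19 608 [0.518  0.1546 0.1868] [0.5079 0.1417 0.185 ] [0.5257 0.1674 0.1898]
crock 1051 [0.5736 0.1375]
```

View pics/w1.png

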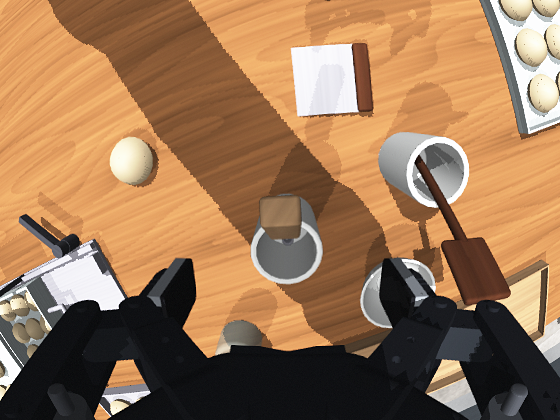

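```bash
python3 -m inch '[[1,0.4,-0.3,0,3],[1,0.4,-0.3,-4,3],[1,0.4,-0.3,-8,3],[1,0.4,-0.3,-10.6,3],[1,0.4,-0.3,-10.6,3]]'; python3 -m inch '[[0,0,0,0,0],[0,0,0,0,0],[0,0,0,0,0],[0,0,0,0,0],[0,0,0,0,0]]' 110
```

```text
clock: 7.22
tool_pos: [0.53, 0.1477, 0.1384]
tcp_rot: [-0.001, 0.154, 0.988, -0.001]
contact_force: [-0.1, -0.0, 0.1]
grip_width: 0.998
gripper_force: 0.0
clock: 7.85
tool_pos: [0.5308, 0.1484, 0.1398]
tcp_rot: [0.0, 0.154, 0.988, -0.0]
contact_force: [-2.2, -1.6, 8.2]
grip_width: 0.293
gripper_force: 101.5
```

```bash
python3 -m inch '[[0,-0.2,0,1,0],[0,-0.4,0.1,3,0],[0,-0.5,0.1,6,0],[0,-0.5,0.1,9,0],[0,-0.5,0.1,12,0]]'; python3 -m inch '[[0,0,0,2,0],[0,0,0,4,0],[0,0,0,4,0],[0,0,0,4,0]]'; python3 - <<'E'
from m import *
p,P,C=cloud("top");q,Q,D=cloud("side")
cv2.imwrite("pics/s2.png",cv2.resize(np.hstack([p["color"][60:260,150:350],q["color"][60:260,200:400]]),(800,400)))
E
```

```text
clock: 8.48
tool_pos: [0.5254, 0.1498, 0.2609]
tcp_rot: [0.0, 0.154, 0.988, 0.0]
contact_force: [0.4, 0.3, -0.7]
grip_width: 0.286
gripper_force: 101.8
clock: 8.98
tool_pos: [0.5253, 0.1497, 0.2988]
tcp_rot: [-0.0, 0.154, 0.988, -0.0]
contact_force: [-0.3, -0.3, -1.8]
grip_width: 0.288
gripper_force: 101.8
```

View pics/s2.png

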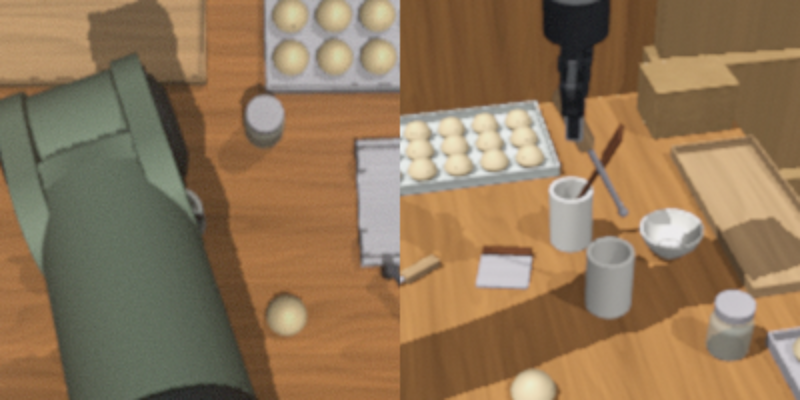

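```bash
python3 -m inch '[[0,1.2,-5,0,-10],[0,2.4,-10,0,-20],[0,3.6,-15,0,-30],[0,4.8,-20,0,-40],[0,6,-25,0,-50]]'; python3 -m inch '[[0,0.8,-4,0,-10],[0,1.5,-8.8,-2,-20],[0,1.5,-8.8,-6,-25],[0,1.5,-8.8,-8,-25],[0,1.5,-8.8,-8,-25]]'; python3 - <<'E'
from m import *
s=env.state();t=s["tool_pos"];print(t,s["tcp_rot"])
p,P,C=cloud("top");q,Q,D=cloud("side")
off=np.array([.0014,-.0658,-.128])
print("pred ball pix",proj(q,t+off),proj(p,t+off),proj(q,t+[0,0,.008]), "loop", proj(q,[*b2w(-31.5,0),.03]))
r,c=proj(q,t+off)[0].astype(int)
# depth points along rod
m=(np.hypot(Q[:,0]-t[0],(Q[:,1]-t[1]+.05)*.6)<.05)&(Q[:,2]>.06)&(Q[:,2]<t[2]-.03)
H=Q[m];print(len(H))
for z in np.arange(.06,.19,.015):
    g=H[abs(H[:,2]-z)<.0075]
    if len(g):print(round(z,3),len(g),np.median(g,0),w2b(np.median(g,0)))
cv2.imwrite("pics/s3.png",cv2.resize(q["color"][r-110:r+90,c-100:c+100],(600,600),interpolation=2))
print(r,c)
E
```

```text
clock: 9.7
tool_pos: [0.5857, -0.1018, 0.2988]
tcp_rot: [-0.0, 0.559, 0.829, -0.0]
contact_force: [0.9, 0.6, -1.4]
grip_width: 0.293
gripper_force: 101.9
clock: 10.32
tool_pos: [0.5998, -0.188, 0.2175]
tcp_rot: [-0.001, 0.723, 0.69, -0.001]
contact_force: [-0.1, -0.3, -0.6]
grip_width: 0.29
gripper_force: 101.9
[ 0.5998 -0.188   0.2175] [-0.0014  0.7234  0.6904 -0.0011]
pred ball pix [[303.2331 362.8132]] [[154.1214 379.4231]] [[237.1358 360.0145]] loop [[317.732  359.0248]]
374
0.09 22 [ 0.5949 -0.256   0.0947] [[-28.3758  -6.7747]]
0.105 36 [ 0.5955 -0.2494  0.1041] [[-34.9662  -6.0395]]
0.12 144 [ 0.5972 -0.3095  0.1261] [[25.1714 -5.6233]]
0.135 72 [ 0.5974 -0.3083  0.1283] [[24.0042 -5.385 ]]
0.15 30 [ 0.5964 -0.2277  0.1501] [[-56.6467  -4.6511]]
0.165 29 [ 0.5971 -0.2201  0.1647] [[-64.2122  -3.8405]]
0.18 41 [ 0.5972 -0.2119  0.1795] [[-72.4382  -3.5498]]
303 362
```

View pics/s3.png

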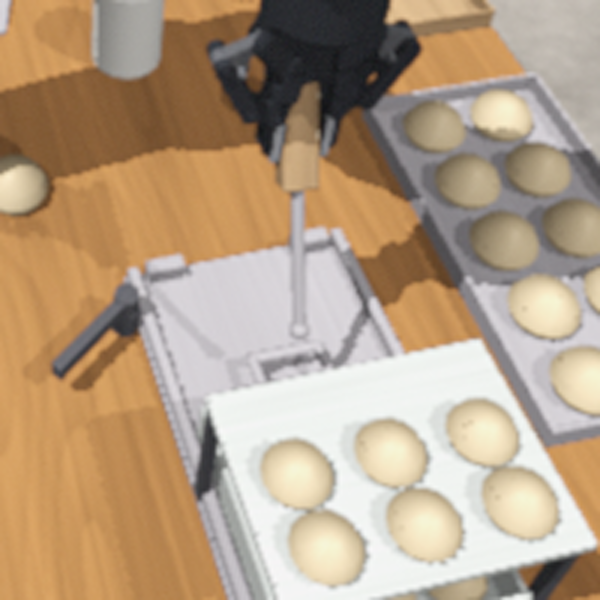

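```bash
python3 -m inch '[[0,0.2,0,-2,0],[0,0.2,0,-4,0],[0,0.2,0,-5.5,0],[0,0.2,0,-6.8,0],[0,0.2,0,-6.8,0]]';  python3 - <<'E'
from m import *
q,Q,D=cloud("side")
cv2.imwrite("pics/s4.png",cv2.resize(q["color"][230:350,290:430],(700,600),interpolation=2))
E
```

```text
clock: 11.05
tool_pos: [0.6023, -0.1882, 0.1504]
tcp_rot: [-0.0, 0.723, 0.69, -0.0]
contact_force: [-0.2, 0.7, -0.7]
grip_width: 0.29
gripper_force: 101.9
```

View pics/s4.png

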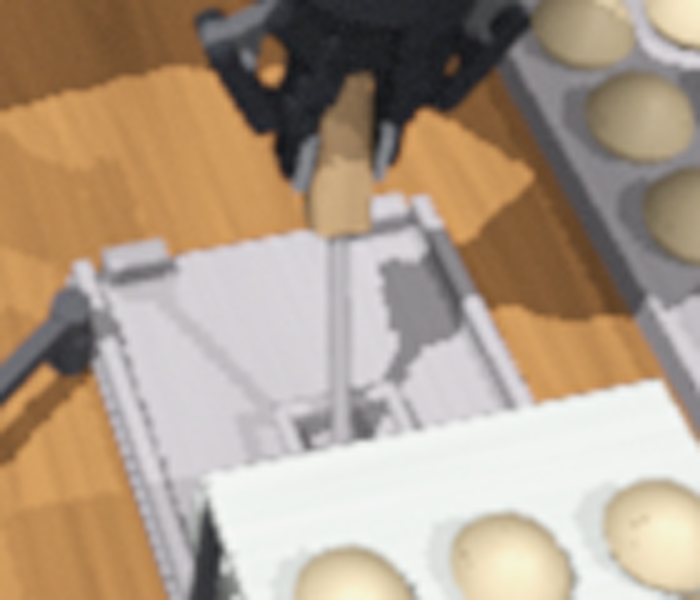

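```bash
python3 -m inch '[[0,0,0,-0.3,0],[0,0,0.6,-0.3,0],[0,0,1.2,-0.3,0],[0,-0.1,2,-0.3,0],[0,-0.1,3,-0.3,0]]' 120;  python3 -m inch '[[0,0,1,0,0],[0,0,2,0,0],[0,-0.1,3,0,0],[0,-0.1,4,0,0],[0,-0.1,5,0,0]]';python3 - <<'E'
from m import *
q,Q,D=cloud("side");t=env.state()["tool_pos"]
b=w2b(Q);k=(Q[:,2]>.04)&(Q[:,2]<.052)&(b[:,0]<15)&(b[:,0]>-150)&(abs(b[:,1])<75)&(abs(b[:,1])>35);print("tray wall",len(b[k]),np.percentile(b[k,0],[2,50,98]) if k.any() else 0)
off=np.array([.0014,-.0658,-.128]);print(w2b(t+off),t+off)
H=Q[(abs(Q[:,0]-t[0])<.02)&(Q[:,1]<t[1]-.01)&(Q[:,1]>t[1]-.1)&(Q[:,2]>.05)&(Q[:,2]<.115)]
f=np.polyfit(H[:,2],H[:,1],1);print("rod tilt",len(H),np.degrees(np.arctan(-f[0])) ,"y at .02",np.polyval(f,.02))
E
```

```text
clock: 11.72
tool_pos: [0.6017, -0.1579, 0.1485]
tcp_rot: [0.0, 0.723, 0.69, 0.0]
contact_force: [0.6, -2.9, 1.1]
grip_width: 0.29
gripper_force: 111.0
clock: 12.35
tool_pos: [0.6007, -0.1077, 0.1483]
tcp_rot: [0.0, 0.723, 0.69, -0.0]
contact_force: [1.0, -4.3, 2.3]
grip_width: 0.288
gripper_force: 111.1
tray wall 114 [-87.6853 -83.8606 -41.5998]
[[-112.3806    2.2949]] [ 0.6021 -0.1718  0.0202]
rod tilt 110 -26.55365171754055 y at .02 -0.17698253974025843
```

```bash
python3 -m inch '[[0,0,1.2,0,0],[0,0,2.4,0,0],[0,-0.1,3.6,0,0],[0,-0.1,4.7,0,0],[0,-0.1,5.5,0,0]]';  python3 -m inch '[[0,0,0.3,0,0],[0,0,0.6,0,0]]'; python3 -m inch '[[0,0,0.3,0,0],[0,0,0.3,0,0]]';cat > t.py <<'E'
from m import *
q,Q,D=cloud("side");t=env.state()["tool_pos"]
b=w2b(Q);k=(Q[:,2]>.038)&(Q[:,2]<.052)&(b[:,0]<-60)&(b[:,0]>-170)&(abs(b[:,1])<75)&(abs(b[:,1])>35);print("tray wall",len(b[k]),np.percentile(b[k,0],[2,10,50]))
H=Q[(abs(Q[:,0]-t[0])<.02)&(Q[:,1]<t[1]-.01)&(Q[:,1]>t[1]-.1)&(Q[:,2]>.05)&(Q[:,2]<.115)]
f=np.polyfit(H[:,2],H[:,1],1);print("rod tilt",len(H),np.degrees(np.arctan(f[0])) ,"y at .02",np.polyval(f,.02))
E
python3 t.py
```

```text
clock: 13.02
tool_pos: [0.5996, -0.0523, 0.1483]
tcp_rot: [-0.0, 0.723, 0.691, -0.0]
contact_force: [0.6, -2.2, 0.8]
grip_width: 0.292
gripper_force: 110.9
clock: 13.28
tool_pos: [0.5994, -0.0476, 0.1482]
tcp_rot: [-0.0, 0.724, 0.69, -0.0]
contact_force: [-2.6, -4.2, 0.2]
grip_width: 0.288
gripper_force: 111.0
clock: 13.52
tool_pos: [0.5998, -0.0445, 0.1483]
tcp_rot: [0.0, 0.724, 0.69, -0.0]
contact_force: [1.0, -3.3, -0.2]
grip_width: 0.285
gripper_force: 112.5
tray wall 144 [-148.4538 -147.2729 -144.0974]
rod tilt 105 27.347922163276586 y at .02 -0.11612468333577834
```

```bash
python3 -m inch '[[0,0,0.2,0,0],[0,0,0.4,0,0],[0,0,0.4,0,0]]';python3 -m inch '[[0,0,0.2,0,0],[0,0,0.4,0,0],[0,0,0.4,0,0]]'; python3 t.py
```

```text
clock: 13.95
tool_pos: [0.5997, -0.0407, 0.1484]
tcp_rot: [0.0, 0.724, 0.69, -0.0]
contact_force: [-0.9, -3.7, 2.4]
grip_width: 0.292
gripper_force: 115.3
clock: 14.32
tool_pos: [0.5996, -0.037, 0.1484]
tcp_rot: [0.0, 0.724, 0.69, -0.0]
contact_force: [0.5, -7.0, 3.0]
grip_width: 0.287
gripper_force: 117.0
tray wall 144 [-148.1183 -147.0445 -144.1668]
rod tilt 104 30.414726624112138 y at .02 -0.11780552792304551
```

```bash
python3 -m inch '[[0,0,-0.6,0,0],[0,0,-1.2,0,0],[0,0,-1.2,3,0],[0,0,-1.2,7,0],[0,0,-1.2,11,0]]'; python3 -m inch '[[0,0,0,4,0],[0,0,0,4,0],[0,0,0,4,0]]'; cat > u.py <<'E'
from m import *
q,Q,D=cloud("side");t=env.state()["tool_pos"];print(t)
b=w2b(Q);k=(Q[:,2]>.038)&(Q[:,2]<.052)&(b[:,0]<-60)&(b[:,0]>-170)&(abs(b[:,1])<75)&(abs(b[:,1])>35);print("tray wall",len(b[k]),np.percentile(b[k,0],[2,10,50]) if k.any() else 0)
H=Q[(np.hypot(Q[:,0]-t[0],Q[:,1]-t[1])<.12)&(Q[:,2]>t[2]-.16)&(Q[:,2]<t[2]-.05)&(Q[:,2]>.13)]
f=np.polyfit(H[:,2]-t[2],H[:,:2]-t[:2],1);print(len(H),"tilt",np.degrees(np.arctan(np.hypot(*f[0]))),"az",np.degrees(np.arctan2(-f[0][1],-f[0][0])),"low",H[H[:,2].argsort()[:6]]-t,H[:,2].min())
print("axis at TCP-.12",np.array([-.12,1])@f)
cv2.imwrite("pics/s5.png",q["color"])
E
python3 u.py
```

```text
clock: 15.0
tool_pos: [0.5994, -0.0482, 0.2593]
tcp_rot: [-0.0, 0.723, 0.69, -0.0]
contact_force: [0.4, 0.3, -0.7]
grip_width: 0.289
gripper_force: 116.5
clock: 15.38
tool_pos: [0.5993, -0.048, 0.2975]
tcp_rot: [-0.001, 0.723, 0.69, -0.0]
contact_force: [-0.7, -0.1, -1.1]
grip_width: 0.287
gripper_force: 116.5
[ 0.5992 -0.048   0.2972]
tray wall 137 [-148.3029 -147.4867 -144.3548]
165 tilt 29.808323296845824 az -93.16746020519078 low [[-0.0047 -0.0753 -0.126 ]
 [-0.003  -0.0765 -0.1252]
 [-0.01   -0.0698 -0.1241]
 [-0.0081 -0.0774 -0.123 ]
 [ 0.0021 -0.0742 -0.1223]
 [-0.0096 -0.0749 -0.1222]] 0.17115770493725724
axis at TCP-.12 [-0.005  -0.0736]
```

```bash
python3 -m inch '[[0,-1.2,3,0,10],[0,-2.4,6,0,20],[0,-3.6,9,0,30],[0,-4.8,12,0,40],[0,-6,15,0,50]]'; python3 -m inch '[[0,-1,2,0,10],[0,-2,4,0,20],[0,-2.1,5,0,25],[0,-2.1,5,0,25],[0,-2.1,5,0,25]]'; python3 u.py; python3 - <<'E'
from m import *
from scipy.optimize import least_squares
q,Q,D=cloud("side");p,P,C=cloud("top")
for A in(Q,P):
    R=A[(abs(A[:,2]-.1)<.006)&(np.hypot(A[:,0]-.573,A[:,1]-.137)<.06)]
    print(len(R),least_squares(lambda v:np.hypot(*(R[:,:2]-v).T)-.031,[.573,.137],loss="soft_l1",f_scale=.003).x if len(R)>20 else 0)
t=env.state()["tool_pos"]
print(proj(q,t+[.073,-.0195,-.124]))
cv2.imwrite("pics/s6.png",cv2.resize(q["color"][80:240,220:380],(600,600),interpolation=2))
E
```

```text
clock: 16.05
tool_pos: [0.5387, 0.1027, 0.2972]
tcp_rot: [-0.001, 0.361, 0.933, -0.001]
contact_force: [0.7, -0.8, -1.2]
grip_width: 0.285
gripper_force: 116.4
clock: 16.68
tool_pos: [0.5186, 0.151, 0.2977]
tcp_rot: [-0.0, 0.155, 0.988, -0.0]
contact_force: [0.2, 0.4, -1.7]
grip_width: 0.292
gripper_force: 116.4
[0.5187 0.151  0.2979]
tray wall 143 [-147.8177 -147.1145 -144.2533]
109 tilt 28.924425174477772 az -19.484481485916906 low [[ 0.065  -0.0246 -0.1276]
 [ 0.0628 -0.0222 -0.1257]
 [ 0.0663 -0.0294 -0.1243]
 [ 0.0726 -0.0264 -0.1242]
 [ 0.0699 -0.026  -0.1241]
 [ 0.0644 -0.0258 -0.1233]] 0.17028556423299723
axis at TCP-.12 [ 0.0666 -0.0241]
165 [0.5726 0.1353]
40 [0.571  0.1374]
[[164.2927 312.4831]]
```

View pics/s6.png

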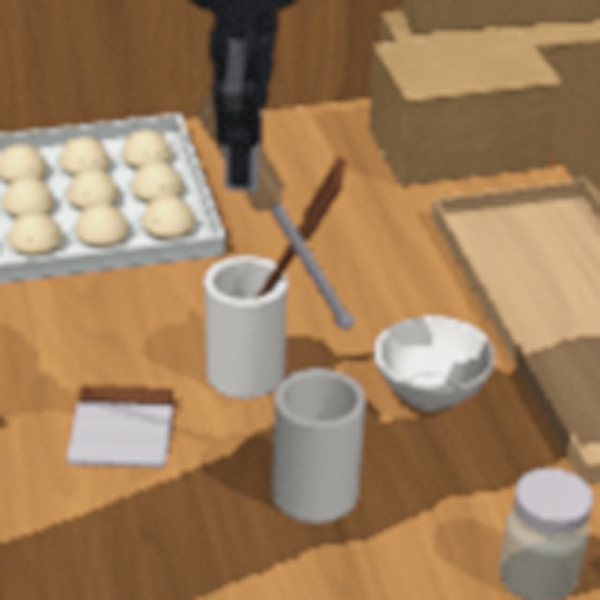

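```bash
python3 -m inch '[[0,-0.2,0.1,-2,0],[0,-0.2,0.1,-5,0],[0,-0.2,0.1,-6.5,0],[0,-0.2,0.1,-8,0],[0,-0.2,0.1,-8,0]]'; python3 -m inch '[[0,0,0,-1.5,0],[0,0,0,-3,0],[0,0,0,-4.5,0],[0,0,0,-5.3,0],[0,0,0,-5.3,0]]'; python3 - <<'E'
from m import *
q=cams.read_camera("side")
cv2.imwrite("pics/s7.png",cv2.resize(q["color"][110:230,240:360],(500,500),interpolation=2))
E
```

```text
clock: 17.45
tool_pos: [0.5165, 0.1526, 0.2177]
tcp_rot: [-0.0, 0.154, 0.988, -0.0]
contact_force: [-0.3, -0.8, -1.4]
grip_width: 0.289
gripper_force: 116.4
clock: 18.08
tool_pos: [0.5165, 0.1526, 0.1647]
tcp_rot: [-0.0, 0.154, 0.988, -0.0]
contact_force: [0.0, 0.5, -0.0]
grip_width: 0.285
gripper_force: 116.4
```

View pics/s7.png

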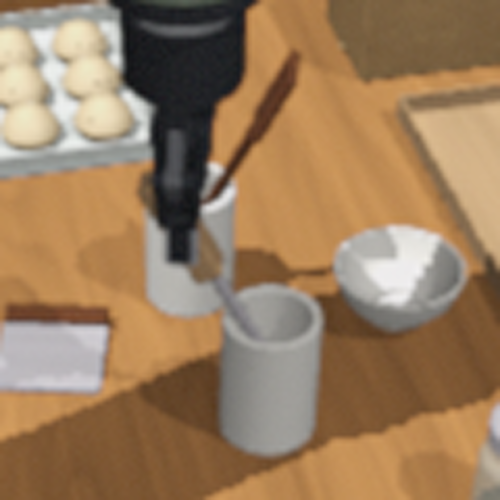

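```bash
python3 -m inch '[[0,0.1,0,-0.5,0],[0,0.1,0,-1,0],[0,0.1,0,-1.4,0],[0,0.1,0,-1.4,0]]'
```

```text
clock: 18.62
tool_pos: [0.5176, 0.1527, 0.151]
tcp_rot: [-0.0, 0.154, 0.988, -0.0]
contact_force: [2.1, -0.3, -1.6]
grip_width: 0.286
gripper_force: 116.5
```

```bash
python3 -m inch '[[0.5,0,0,0,0],[1,0,0,0,0],[1,0,0,0,0],[1,0,0,0,0],[1,0,0,0,0]]';  python3 -m inch '[[1,0,0,3,0],[1,0,0,6,0],[1,0,0,10,0],[1,0,0,14,0],[1,0,0,14,0]]'; python3 -m inch '[[1,-2,6,0,0],[1,-4,12,0,0],[1,-6,18,0,0],[1,-8,24,0,0],[1,-8,24,0,0]]'; python3 - <<'E'
from m import *
p,P,C=cloud("top");q,Q,D=cloud("side")
cv2.imwrite("pics/end.png",np.hstack([cv2.resize(p["color"][90:290,150:420],(400,600)),cv2.resize(q["color"][120:400,200:400],(400,600))]))
b=w2b(Q);k=(Q[:,2]>.038)&(Q[:,2]<.052)&(b[:,0]<-60)&(b[:,0]>-170)&(abs(b[:,1])<75)&(abs(b[:,1])>35);print("tray wall",len(b[k]),np.percentile(b[k,0],[2,10,50]))
H=P[(P[:,2]>.115)&(P[:,2]<.25)&(np.hypot(P[:,0]-.53,P[:,1]-.15)<.07)];print("handle top",len(H),np.sort(H[:,2])[-5:],H.mean(0))
H=Q[(Q[:,2]>.115)&(Q[:,2]<.22)&(np.hypot(Q[:,0]-.53,Q[:,1]-.15)<.06)];print("handle top",len(H),np.sort(H[:,2])[-5:],H.mean(0))
E
```

```text
clock: 19.25
tool_pos: [0.5176, 0.1528, 0.1513]
tcp_rot: [-0.0, 0.154, 0.988, -0.0]
contact_force: [0.4, -0.6, -0.3]
grip_width: 1.004
gripper_force: 0.0
clock: 19.88
tool_pos: [0.5187, 0.153, 0.2939]
tcp_rot: [0.002, 0.154, 0.988, 0.001]
contact_force: [0.0, -0.6, -1.3]
grip_width: 1.0
gripper_force: 0.0
clock: 20.5
tool_pos: [0.4347, 0.3971, 0.2898]
tcp_rot: [-0.001, 0.15, 0.989, -0.0]
contact_force: [0.7, -0.7, -1.5]
grip_width: 0.997
gripper_force: 0.0
tray wall 146 [-148.9966 -147.1235 -144.3743]
handle top 192 [0.1885 0.1888 0.1891 0.19   0.19  ] [0.524  0.1489 0.1652]
handle top 264 [0.1893 0.1894 0.19   0.1902 0.1912] [0.527  0.1428 0.156 ]
```

View pics/end.png

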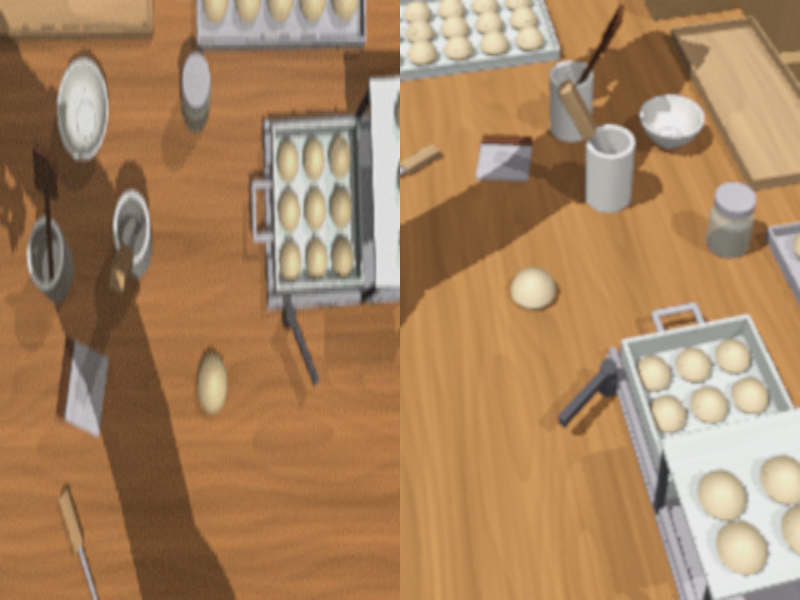

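The pictures show the rod back in its upright crock (handle near (578,110) in the right half), with the same handle height as at the start. The tray is against the stops and the catch is swung clear (near (590,390)).

```bash
python3 -c "
from rig import job;print(job.finish_job())"
```

```text
the job is handed in; nothing more can be done
None
```

I handed the job in at about 20.6 s: the catch is swung clear at about 1.43 rad, the tray rests against the end stops, and the rod is back in its crock, ball end down and released. No verdict came back, and nothing I saw showed the gripper touching the tray or a bystander moving.

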